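# Wedge a rocking balance

## Task

The white bench balance rocks because its front-left foot is too short. With your fingertips push the wooden wedge thin end first squarely under that foot until the balance stands level and no longer rocks, then press firmly down on the corner above that foot to prove it, and leave the wedge there. Only touch, push and press: lift nothing, do not shove or jack up the balance, and leave the vial, the timer and the marker alone.

Things in the scene. Friction and masses are not known exactly. Their poses are not given: they have to be found in the camera images.
- balance: low white bench balance, 2.5 kg, 170 (x) x 160 (y) mm, flat top 55 mm above the bench, round steel pan (top at 62 mm) behind the middle. Origin: bench level under its middle; x to its back (away from the robot), y to its left, z up. Case underside 20 mm up, on four ball feet (radius 8 mm) at x = +-70, y = +-62 mm. Level at the start; it tips about the diagonal if pressed at the short foot
- foot_ball (a point): centre of the short front-left ball foot (black, radius 8 mm; lowest point 8 mm below this), 15 mm behind the case's front face, 18 mm in from its left face. While the other three feet stand, its lowest point hangs 5 to 10 mm above the bench (different each time). The wedge must fill this gap
- press_corner (a point): point on the flat top of the balance at its front-left corner, above the short foot (55 mm above the bench), clear of the pan: the place to press. 1 to 3 N here tip an unsupported balance until the short foot meets what is below; a firm press is about 8 to 12 N
- wedge: loose pale wooden wedge, 80 long (x) x 40 wide (y) mm, in front of the short foot. Thin end (2 mm high) at x = +40, thick end (flat upright face 18 mm high) at x = -40; top rises 1 in 5. Origin: centre of the underside; x to the thin end, z up. Slides for under 1 N; jams when it meets the foot: 3 to 5 N more resistance is enough, much more would shove or jack up the balance
- wedge_face (a point): middle of the wedge's sloping top (10 mm above the bench); x points down the slope to the thin end, y across, z at right angles out of the slope
- vial: small glass sample vial with a dark cap, 27 mm across, 60 mm high, to the left of the balance; bystander. Origin: centre of its underside
- timer: flat pale lab timer, 62 x 66 x 18 mm, to the left of the wedge; bystander. Origin: centre of its underside
- marker: marker pen lying on the red mouse pad (2 mm thick) to the right of the wedge, 138 mm long (x), 17 mm thick; bystander. Origin: centre of its underside
There are look-alikes about, which are no part of the job. What is meant by the wedge is not pink, and is the larger of those in its own colour.

How it is judged:
On the way:
1. the corner above the short foot is pressed with the fingers by more than 4 N, and the balance, standing on the wedge, does not tip (contact force between the fingers and balance above 4 N and angle between balance's own z axis and vertical below 0.018 rad and horizontal distance between the grasp point and press_corner below 0.04 m and z of foot_ball in the frame of wedge_face below 0.0095 m and x of foot_ball in the frame of wedge_face below 0.038 m and contact force between the fingers and wedge below 0.1 N and y of foot_ball in the frame of wedge_face between -0.019 and 0.019 m), for 0.1 s.
At the end, for the whole second after the job is handed in: The wedge lies flat on the bench under the short foot, with no more than 1.5 mm of play between its slope and the ball (and the ball with its centre at least 1 mm in from the wedge's edges); the balance is level within 0.012 rad; both at rest (z of foot_ball in the frame of wedge_face between 0.006 and 0.0095 m and x of foot_ball in the frame of wedge_face between -0.035 and 0.038 m and y of foot_ball in the frame of wedge_face between -0.019 and 0.019 m and angle between balance's own z axis and vertical below 0.012 rad and angle between wedge's own z axis and vertical below 0.03 rad and linear speed of each of balance, wedge below 0.01 m/s); the robot touches nothing.
It fails at once if the wedge is lifted or tipped (height (world z) of wedge above 0.012 m or angle between wedge's own z axis and vertical above 0.25 rad).
It fails at once if the balance is lifted or jacked up (height (world z) of balance above 0.008 m or angle between balance's own z axis and vertical above 0.15 rad).
It fails at once if the balance is shoved more than 20 mm (distance of balance from where it was at the start of the episode above 0.02 m).
It fails at once if the vial, the timer or the marker is disturbed (more than 15 mm) (distance of any of vial, timer, marker from where it was at the start of the episode above 0.015 m or angle between vial's own z axis and vertical above 0.5 rad).
It also fails if it takes over 54 s, if anything falls off the work surface, if the arm or the gripper's body presses on something with over 40 N, if the wrist force passes 120 N, or if a joint passes its speed limit or range.

## Robot

A 7-joint arm with a two-finger parallel gripper is mounted at the origin on a cart in front of the work surface, level with it; the furniture and walls round the work are solid. World frame = base frame: x ahead of the robot, y to its left, z up, the work surface at z = 0. Lengths are in m, angles in rad, forces in N, time in s.
With the tool pointing down it reaches from about 0.4 to 0.875 m from the base axis. Payload 19.3 kg.
Tool frame: the origin (TCP) lies midway between the tips of the shut fingers; the grasp point (between the pads) lies 19 mm behind it; z points along the fingers, y is the line along which they close (so a half turn about z gives the same grasp; the last joint's range is limited). The gripper opens to 85 mm and grips with 20 to 120 N. Pads are 22 mm wide; open, the fingers measure 114 mm over their backs; the gripper's body (76 mm by 85 mm) begins 54 mm behind the grasp point. The pads swing forward as they close: fully open they stand 13 mm farther back than shut.
Start: joints at [1.251, 0.521, -0.036, 1.599, 0.021, 1.021, -0.113], TCP at [0.154, -0.606, 0.231] pointing down, gripper open.
Joint ranges: [-2.91, 2.91], [-0.3, 2.13], [-1.5, 1.42], [0.17, 2.43], [-1.26, 4.41], [0.16, 1.93], [-2.52, 2.52]. Speed limits (rad/s): [1.89, 1.89, 2.39, 2.39, 3.01, 3.01, 3.01].

## Interface

Orientations are given as [roll, pitch, yaw] about the fixed x, y, z axes, in that order (R = Rz(yaw) Ry(pitch) Rx(roll)).
In Python, from workcell import telemetry, grab_frame, calibration, bot, outline_of, landmark_of gives the robot as it stands. The module is installed in compiled form; this text tells all that it offers.
- The arm moves only by the shell command python3 -m inch 'ROWS' [FORCE]. ROWS is JSON, a list of rows, each a list of 7 numbers: the shift along the tool's x, y, z in m, then the turn, a rotation vector about the tool's x, y, z in rad, then the closure, from 0 (fully open) to 1 (shut). A call has 1 to 5 rows; each row shifts and turns the commanded pose from where the row before left it, along the tool's axes as they then stand; what a row does not reach is not made up. A row lasts 1/10 s, in which the tool goes at most 50 mm and 8.59 degrees, less where a joint would pass 70% of its speed; a pose out of reach is approached as far as the arm can. A call is refused whole if a number of a shift passes 0.05 or a number of a turn 0.15, either way. A call with a gripper value outside its range is refused whole. The fingers move at their own pace and stop on an object; FORCE is the grip in N (left out, the last holds). Time passes only in rows, so rows that do not move let the fingers close. It gives the time, the measured TCP pose, the force, the opening and the grip force at its end, in the units of the state.
- telemetry.observe(): the state, without advancing time (a new reading comes with each control period).
- grab_frame(name): name is "side" or "top"; returns the picture (384x512x3 uint8, red, green, blue); there is no depth.
- calibration(name): a dict with "fovy" (degrees; the focal length in pixels is half the picture's height over the tangent of half this angle, whatever the lens; pixels are square), "cx", "cy" (the principal point, pixels), "pose" (4x4, takes a point from camera to world coordinates). Camera axes: x right, y down, z forward; pixel columns grow to the right and rows downward; lengths in m; the calibration is good to about 2 mm. A picture is of the moment at which its call begins. calibration takes no time and is no camera call.
- bot.job_done(): hands the job in; it is judged then, once.
Trained networks look in the newest picture that a camera, given by its name, has taken for a name from the list of things; names that differ only in an ending like _2 or _b are one class to them, and where a whole thing is asked for, a point or a joint stands for the part that bears it (a point fixed in the world has none). Each returns a list of dicts, best first, with "score" (0 to 1); they miss things now and then, are a little off and sometimes report something else, mostly with a low value. They report only what shows in the picture. A call takes as long as a camera call. They do not tell look-alikes from the thing itself.
- outline_of(label, camera): "region" (384x512 bool, what is visible of it) and "rect" ([left, top, right, bottom] in pixels, round what is visible of it).
- landmark_of(label, camera): "xy" ([column, row] in pixels: a listed point, or the origin of a listed thing).
The state is a dict: "clock": time; "qpos": joint angles; "qd": joint speeds; "joint_efforts": joint torques, N m; "position": TCP position; "tool_rot": TCP orientation; "force": force on the tool from outside, world axes, zero at the start; "moment": the same for the moment, N m; "grip_width": finger opening in m; "finger_force": force on a finger pad.
Only numpy, scipy, OpenCV 4.12 (cv2) and the standard library are available. Lean on these libraries where they do the work, as an engineer would, in place of code of your own. Each camera call takes 0.05 s, during which the arm holds its last target. There are 200 camera calls.

## Working session

There is one attempt and no reset: what is moved stays moved. The work goes in short steps, Python scripts to look and compute and a shell command to move; the robot and the scene stay as the last step left them, time stands still between calls to the robot, and variables do not carry over. Pictures are saved under pics/ and viewed, at most 10 in all, crops included, and the job is handed in when it is done.

```bash
mkdir -p pics; cat > h.py <<'E'
import numpy as np, cv2
from workcell import *
def ray(cam,uv):
    c=calibration(cam); f=192/np.tan(np.radians(c["fovy"])/2); P=np.array(c["pose"])
    d=P[:3,:3]@np.array([(uv[0]-c["cx"])/f,(uv[1]-c["cy"])/f,1]); return P[:3,3],d
def at_z(cam,uv,z):
    o,d=ray(cam,uv); return o+d*(z-o[2])/d[2]
def proj(cam,p):
    c=calibration(cam); f=192/np.tan(np.radians(c["fovy"])/2); P=np.array(c["pose"])
    q=P[:3,:3].T@(np.array(p)-P[:3,3]); return np.array([c["cx"]+f*q[0]/q[2],c["cy"]+f*q[1]/q[2]])
def save(cam,name,im=None):
    im=grab_frame(cam) if im is None else im; cv2.imwrite("pics/"+name,im[:,:,::-1]); return im
E
python3 - <<'E'
from h import *
np.set_printoptions(precision=4,suppress=True)
for c in ("top","side"):
    im=save(c,c+"0.png"); k=calibration(c); print(c,k["fovy"],k["cx"],k["cy"],np.array(k["pose"]))
    for n,z in (("balance",0),("foot_ball",.015),("press_corner",.055),("wedge",0),("wedge_face",.01),("vial",0),("timer",0),("marker",.002)):
        for r in landmark_of(n,c)[:4]: print(n,round(r["score"],2),np.round(r["xy"],1),at_z(c,r["xy"],z))
s=telemetry.observe(); print(s)
E
```

```text
top 42.64564050266567 259.2034491273454 185.13352682285216 [[-0.0234 -0.9911  0.1311  0.3511]
 [-0.9996  0.021  -0.0197  0.182 ]
 [ 0.0168 -0.1315 -0.9912  1.2092]
 [ 0.      0.      0.      1.    ]]
balance 0.62 [282.8 154.3] [0.5876 0.0971 0.    ]
balance 0.41 [245.6 213.5] [0.4414 0.1931 0.    ]
press_corner 0.64 [261.  179.7] [0.5167 0.1546 0.055 ]
wedge 0.77 [163.2 250.9] [0.3549 0.395  0.    ]
wedge 0.65 [169.5 180.6] [0.5271 0.3798 0.    ]
wedge 0.61 [243.8 212.5] [0.4439 0.1975 0.    ]
wedge_face 0.85 [169.8 182.4] [0.5211 0.3774 0.01  ]
wedge_face 0.82 [161.5 251.8] [0.3528 0.3973 0.01  ]
wedge_face 0.8 [244.9 213.3] [0.4412 0.1947 0.01  ]
vial 0.59 [213.6 157.1] [0.584  0.2702 0.    ]
timer 0.65 [203.6 216.2] [0.437  0.2963 0.    ]
timer 0.16 [243.5 212.3] [0.4444 0.1982 0.    ]
marker 0.66 [343.  219.3] [ 0.4216 -0.0461  0.002 ]
side 44.55250750366552 249.8543293826409 178.59010996068034 [[-0.626  -0.5932  0.5061 -0.0007]
 [-0.7797  0.487  -0.3937  0.5538]
 [-0.0129 -0.6411 -0.7674  0.7883]
 [ 0.      0.      0.      1.    ]]
balance 0.94 [247.9 151.1] [0.5864 0.1012 0.   
[... 428 characters left out ...]
.9 189. ] [0.5812 0.271  0.    ]
timer 0.9 [219.7 238.8] [0.4359 0.2929 0.    ]
timer 0.47 [249.1 147.9] [ 0.5926  0.0927 -0.    ]
marker 0.95 [341.6 158.7] [ 0.432  -0.0464  0.002 ]
{'clock': 0.9, 'qpos': array([ 1.2508,  0.5214, -0.0363,  1.5995,  0.0212,  1.0211, -0.1128]), 'qd': array([-0.0001,  0.0001, -0.0002,  0.0008, -0.0008,  0.0007,  0.0002]), 'joint_efforts': array([  0.0001, -92.6836,   1.9785, -37.0243,   0.018 ,   0.0022,
         0.    ]), 'position': array([ 0.1545, -0.6056,  0.2313]), 'tool_rot': array([-3.1415, -0.    ,  0.2498]), 'force': array([ 0.6688, -0.4576, -0.1463]), 'moment': array([-0.0718, -0.0187, -0.0893]), 'finger_force': 0.0, 'grip_width': 0.0856502420305858}
```

```bash
cd pics; python3 -c "
import cv2
for c in('top','side'): print(cv2.imread(c+'0.png').shape)"
```

```text
(384, 512, 3)
(384, 512, 3)
```

View pics/top0.png

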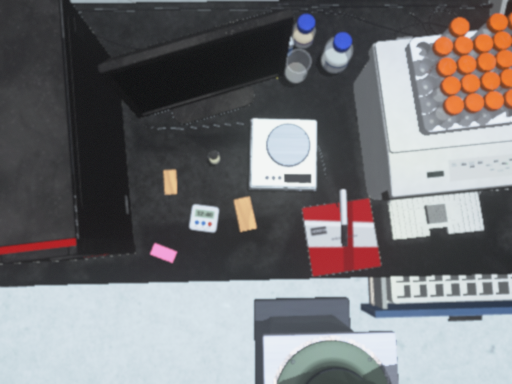

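View pics/side0.png

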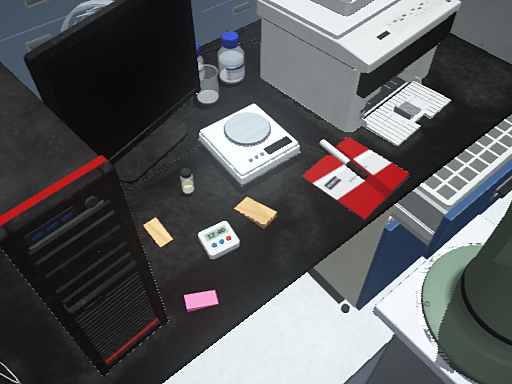

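Candidates for the wedge in the top picture are pale wood (245,213), smaller pale wood (170,181) and pink (163,253). The large pale one by the balance, (245,213), fits the description, and it is at (254,209) in the side picture. Next I'll check it in a close crop and measure the wedge and balance yaw.

```bash
python3 - <<'E'
from h import *
np.set_printoptions(precision=4,suppress=True)
print(calibration("top").keys())
t=grab_frame("top"); s=grab_frame("side")
for cam in("top","side"):
  for n,z in (("wedge",0.008),("balance",.05),("timer",.018)):
    for r in outline_of(n,cam)[:4]:
        m=r["region"].astype(np.uint8); c=max(cv2.findContours(m,0,2)[0],key=cv2.contourArea)[:,0]
        w=np.array([at_z(cam,p,z)[:2] for p in c],np.float32)
        b=cv2.minAreaRect(w*1000); print(cam,n,round(r["score"],2),r["rect"],"rect mm",np.round(b[0]),np.round(b[1]),round(b[2],1),cv2.boxPoints(b).round().tolist())
a=cv2.resize(t[105:245,190:330],(400,400),interpolation=cv2.INTER_CUBIC)
b=cv2.resize(s[100:240,180:320],(400,400),interpolation=cv2.INTER_CUBIC)
save("",'crop1.png',np.hstack([a,b]))
E
```

```text
dict_keys(['fovy', 'cx', 'cy', 'pose'])
top wedge 0.76 [162.9, 168.9, 176.2, 195.0] rect mm [522. 376.] [32. 60.] 89.9 [[492.0, 360.0], [552.0, 360.0], [552.0, 392.0], [493.0, 392.0]]
top wedge 0.62 [152.8, 243.2, 176.7, 263.8] rect mm [351. 393.] [57. 28.] 67.1 [[327.0, 372.0], [353.0, 361.0], [375.0, 413.0], [349.0, 424.0]]
top balance 0.76 [250.6, 118.2, 316.6, 194.0] rect mm [578. 100.] [160. 173.] 87.5 [[488.0, 24.0], [661.0, 17.0], [668.0, 177.0], [495.0, 184.0]]
top timer 0.69 [190.0, 202.1, 218.9, 233.3] rect mm [431. 294.] [66. 62.] 81.2 [[395.0, 265.0], [456.0, 256.0], [466.0, 322.0], [405.0, 331.0]]
side wedge 0.88 [236.5, 198.5, 273.0, 228.1] rect mm [440. 199.] [82. 46.] 12.9 [[395.0, 212.0], [405.0, 167.0], [485.0, 185.0], [474.0, 231.0]]
side wedge 0.87 [143.4, 217.7, 171.7, 246.0] rect mm [523. 383.] [68. 32.] 0.3 [[489.0, 399.0], [489.0, 367.0], [558.0, 367.0], [557.0, 399.0]]
side wedge 0.72 [197.6, 221.1, 239.3, 261.8] rect mm [432. 298.] [71. 71.] 82.7 [[393.0, 267.0], [463.0, 258.0], [472.0, 329.0], [402.0, 338.0]]
side wedge 0.65 [195.9, 106.3, 297.3, 186.2] rect mm [605.  86.] [184. 203.] 86.9 [[499.0, -1.0], [701.0, -12.0], [711.0, 172.0], [508.0, 183.0]]
side balance 0.8 [196.9, 102.4, 302.1, 186.6] rect mm [573. 111.] [174. 192.] 87.5 [[473.0, 29.0], [665.0, 20.0], [673.0, 194.0], [481.0, 202.0]]
side timer 0.92 [198.5, 221.4, 238.9, 261.7] rect mm [427. 301.] [71. 70.] 80.2 [[386.0, 272.0], [456.0, 260.0], [468.0, 330.0], [398.0, 342.0]]
```

View pics/crop1.png

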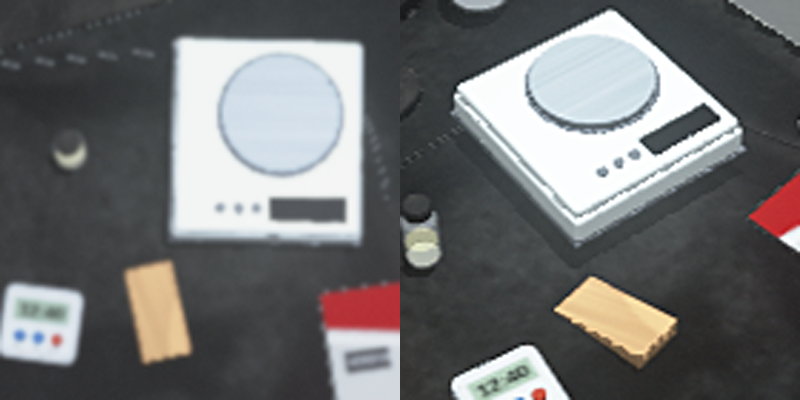

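The crop shows the balance with its front-left corner at lower left. The pale wedge in front of it is turned about 12°, thick end toward the robot, with the timer close on its left. Next I'll fit the poses of the wedge and balance.

```bash
cat >> h.py <<'E'
from scipy.optimize import minimize
WED=np.array([[x,y,z] for y in(-.02,.02) for x,z in((-.04,0),(-.04,.018),(.04,0),(.04,.002))])
BAL=np.array([[x,y,z] for x in(-.085,.085) for y in(-.08,.08) for z in(.02,.055)])
def place(M,p):
    c,s=np.cos(p[2]),np.sin(p[2]); q=M.copy(); q[:,0]=p[0]+c*M[:,0]-s*M[:,1]; q[:,1]=p[1]+s*M[:,0]+c*M[:,1]; return q
def hullmask(cam,P,S=4):
    h=cv2.convexHull(np.array([(proj(cam,a)+.5)*S for a in P],np.float32)).astype(np.int32)
    m=np.zeros((384*S,512*S),np.uint8); cv2.fillConvexPoly(m,h,1); return cv2.resize(m.astype(np.float32),(512,384),interpolation=cv2.INTER_AREA)
def fit(M,masks,p0):
    f=lambda p:sum(1-np.minimum(hullmask(c,place(M,p)),m).sum()/np.maximum(hullmask(c,place(M,p)),m).sum() for c,m in masks.items())
    r=minimize(f,p0,method="Nelder-Mead",options=dict(initial_simplex=np.array(p0)+np.vstack([np.zeros(3),np.diag([.008,.008,.1])]),maxiter=90)); return r.x,r.fun
def wedmask(im,c,r=45):
    h=cv2.cvtColor(im,cv2.COLOR_RGB2HSV); m=cv2.inRange(h,(5,60,60),(28,255,255))
    k=np.zeros_like(m); cv2.circle(k,(int(c[0]),int(c[1])),r,255,-1); m&=k
    n,l,st,_=cv2.connectedComponentsWithStats(m); return (l==1+np.argmax(st[1:,4])).astype(np.float32)
E
python3 - <<'E'
from h import *
np.set_printoptions(precision=4,suppress=True)
im={c:grab_frame(c) for c in("top","side")}
wm={c:wedmask(im[c],proj(c,[.442,.197,.01])) for c in im}
print([m.sum() for m in wm.values()],"wedge",fit(WED,wm,[.442,.197,.2]), [fit(WED,{c:wm[c]},[.442,.197,.2]) for c in wm])
bm={c:outline_of("balance",c)[0]["region"].astype(np.float32) for c in im}
print("bal",fit(BAL,bm,[.585,.1,-.04]),[fit(BAL,{c:bm[c]},[.585,.1,-.04]) for c in bm])
E
```

```text
Traceback (most recent call last):
  File "h.py", line 23, in fit
    r=minimize(f,p0,method="Nelder-Mead",options=dict(initial_simplex=np.array(p0)+np.vstack([np.zeros(3),np.diag([.008,.008,.1])]),maxiter=90)); return r.x,r.fun
  File "h.py", line 22, in <lambda>
    f=lambda p:sum(1-np.minimum(hullmask(c,place(M,p)),m).sum()/np.maximum(hullmask(c,place(M,p)),m).sum() for c,m in masks.items())
               ~~~^^^^^^^^^^^^^^^^^^^^^^^^^^^^^^^^^^^^^^^^^^^^^^^^^^^^^^^^^^^^^^^^^^^^^^^^^^^^^^^^^^^^^^^^^^^^^^^^^^^^^^^^^^^^^^^^^^
  File "h.py", line 22, in <genexpr>
    f=lambda p:sum(1-np.minimum(hullmask(c,place(M,p)),m).sum()/np.maximum(hullmask(c,place(M,p)),m).sum() for c,m in masks.items())
                                ~~~~~~~~^^^^^^^^^^^^^^
  File "h.py", line 19, in hullmask
    h=cv2.convexHull(np.array([(proj(cam,a)+.5)*S for a in P],np.float32)).astype(np.int32)
                                ~~~~^^^^^^^
  File "h.py", line 9, in proj
    c=calibration(cam); f=192/np.tan(np.radians(c["fovy"])/2); P=np.array(c["pose"])
ValueError: time passes only in moves, steps and waits
```

```bash
python3 -m inch '[[0.05,0.0,0,0,0,0,0.4],[0.05,0.0,0,0,0,0,0.4],[0.05,-0.03,0,0,0,0,0.4],[0.04,-0.05,0,0,0,0,0.4],[0.02,-0.05,0,0,0,0,0.4]]'
```

```text
clock: 1.9
position: [0.316, -0.4481, 0.2309]
tool_rot: [-3.141, -0.001, 0.252]
force: [1.5, -0.1, 0.2]
grip_width: 0.0512
finger_force: 0.0
```

```bash
sed -i 's/^from workcell import \*/from workcell import *\nfrom workcell import calibration as _cal\nimport functools\ncalibration=functools.lru_cache(None)(_cal)/' h.py
python3 - <<'E'
from h import *
np.set_printoptions(precision=4,suppress=True)
im={c:grab_frame(c) for c in("top","side")}
wm={c:wedmask(im[c],proj(c,[.442,.197,.01])) for c in im}
print([m.sum() for m in wm.values()],"wedge",fit(WED,wm,[.442,.197,.2]), [fit(WED,{c:wm[c]},[.442,.197,.2]) for c in wm])
bm={c:outline_of("balance",c)[0]["region"].astype(np.float32) for c in im}
print("bal",fit(BAL,bm,[.585,.1,-.04]),[fit(BAL,{c:bm[c]},[.585,.1,-.04]) for c in bm])
E
```

```text
[np.float32(631.0), np.float32(723.0)] wedge (array([0.4422, 0.1976, 0.1797]), np.float64(0.18599611520767212)) [(array([0.4409, 0.1961, 0.1655]), np.float64(0.12547039985656738)), (array([0.4423, 0.1981, 0.2009]), np.float64(0.03526103496551514))]
bal (array([ 0.58  ,  0.1017, -0.055 ]), np.float64(0.12527728080749512)) [(array([ 0.5794,  0.1   , -0.0537]), np.float64(0.028420627117156982)), (array([ 0.583 ,  0.1052, -0.055 ]), np.float64(0.060311079025268555))]
```

```bash
python3 -m inch '[[0.01,-0.05,0,0,0,0,0.4],[0.01,-0.05,0,0,0,0,0.4],[0.01,-0.05,0,0,0,0,0.4],[0.0,-0.05,0,0,0,0,0.4],[0.0,-0.05,0,0,0,0,0.4]]'
```

```text
clock: 2.6
position: [0.2808, -0.2029, 0.2313]
tool_rot: [3.141, -0.0, 0.248]
force: [1.4, 0.7, 0.7]
grip_width: 0.0514
finger_force: 0.0
```

```bash
python3 -m inch '[[0.04,-0.05,0,0,0,0.03,0.4],[0.04,-0.05,0,0,0,0.03,0.4],[0.04,-0.05,0,0,0,0,0.4],[0.04,-0.05,0.02,0,0,0,0.4],[0.04,-0.05,0.02,0,0,0,0.4]]'
```

```text
clock: 3.1
position: [0.3934, 0.0167, 0.2016]
tool_rot: [3.142, -0.002, 0.187]
force: [1.8, -1.5, 0.8]
grip_width: 0.0512
finger_force: 0.0
```

```bash
python3 -m inch '[[0.03,-0.05,0.02,0,0,0,0.4],[0.02,-0.04,0.02,0,0,0,0.4],[0,0,0,0,0,0,0.4],[0,0,0,0,0,0,0.4]]'; python3 - <<'E'
from h import *
s=telemetry.observe(); print(s["position"],s["tool_rot"])
y=s["tool_rot"][2]; d=np.array([.442,.1975])-s["position"][:2]
print("tx,ty,tz(->z.06)",d@[np.cos(y),np.sin(y)],d@[np.sin(y),-np.cos(y)],s["position"][2]-.06,"rz",y-.19)
E
```

```text
clock: 3.5
position: [0.4203, 0.1033, 0.1646]
tool_rot: [-3.141, 0.001, 0.19]
force: [0.3, -1.1, 0.4]
grip_width: 0.0513
finger_force: 0.0
[0.42032234 0.10328411 0.16462083] [-3.14114499e+00  1.32620773e-03  1.90385378e-01]
tx,ty,tz(->z.06) 0.03911514116852519 -0.08841131820040732 0.10462083379555759 rz 0.0003853781492812458
```

```bash
python3 -m inch '[[0.013,-0.03,0.03,0,0,0,0.4],[0.013,-0.03,0.03,0,0,0,0.4],[0.013,-0.028,0.03,0,0,0,0.4],[0,0,0.014,0,0,0,0.4],[0,0,0,0,0,0,0.4]]'; python3 - <<'E'
from h import *
s=telemetry.observe(); print(s["position"],s["tool_rot"])
t=grab_frame("top"); v=grab_frame("side")
a=cv2.resize(t[120:260,170:310],(400,400),interpolation=cv2.INTER_CUBIC)
b=cv2.resize(v[120:260,180:320],(400,400),interpolation=cv2.INTER_CUBIC)
save("",'crop2.png',np.hstack([a,b]))
E
```

```text
clock: 4.0
position: [0.4415, 0.1954, 0.06]
tool_rot: [3.14, 0.002, 0.189]
force: [0.3, -0.9, 0.6]
grip_width: 0.0511
finger_force: 0.0
[0.44151104 0.19541424 0.05998227] [3.14041542e+00 2.30179075e-03 1.88578623e-01]
```

View pics/crop2.png

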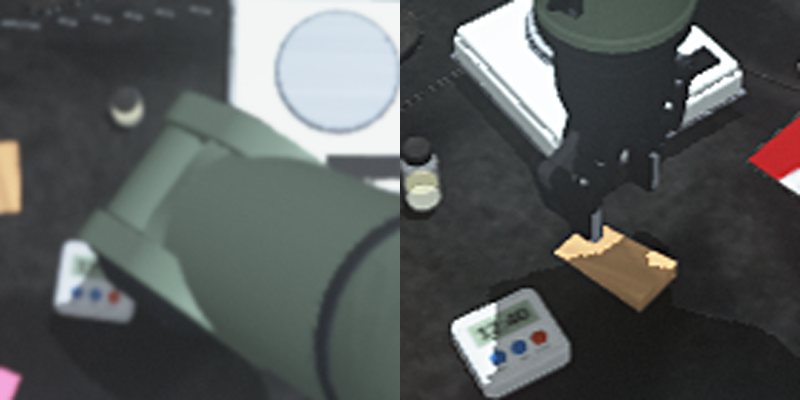

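The side view shows the fingers straddling above the wedge, with the left finger at crop pixel (597,225), so the alignment is right. I'll open slightly and lower.

```bash
python3 -m inch '[[0,-0.002,0,0,0,0,0.3],[0,0,0.02,0,0,0,0.3],[0,0,0.02,0,0,0,0.3],[0,0,0.012,0,0,0,0.3],[0,0,0.005,0,0,0,0.3]]'; python3 -m inch '[[0,0,0,0,0,0,0.3]]';  python3 - <<'E'
from h import *
v=grab_frame("side")
save("",'crop3.png',cv2.resize(v[160:250,200:320],(640,480),interpolation=cv2.INTER_CUBIC))
E
```

```text
clock: 4.6
position: [0.4413, 0.1984, 0.0041]
tool_rot: [3.141, 0.0, 0.189]
force: [-0.6, 0.7, 0.4]
grip_width: 0.0601
finger_force: 0.0
clock: 4.7
position: [0.4413, 0.1987, 0.0044]
tool_rot: [3.141, 0.0, 0.189]
force: [-0.0, 1.1, -0.0]
grip_width: 0.0603
finger_force: 0.0
```

View pics/crop3.png

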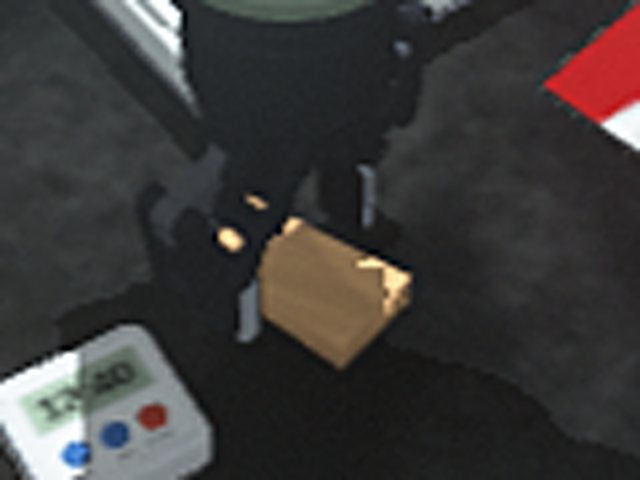

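The fingers straddle the wedge (left finger at (245,310), right at (367,195)), clear of the timer. I'll lower a little, snug the cage, then slide the wedge to the right while turning it.

```bash
python3 -m inch '[[0,0,0.004,0,0,0,0.45],[0,0,0,0,0,0,0.47],[0,0,0,0,0,0,0.48]]'; python3 -m inch '[[0,0.006,0,0,0,0.05,0.48],[0,0.006,0,0,0,0.05,0.48],[0,0.006,0,0,0,0.05,0.48],[0,0.006,0,0,0,0.05,0.48],[0,0.005,0,0,0,0.04,0.48]]';python3 - <<'E'
from h import *
v=grab_frame("side")
m=wedmask(v,proj("side",[.442,.17,.01])); print(m.sum())
save("",'crop4.png',cv2.resize(v[140:250,200:320],(640,587),interpolation=cv2.INTER_CUBIC))
E
```

```text
clock: 5.05
position: [0.4413, 0.1988, 0.0005]
tool_rot: [3.142, -0.0, 0.19]
force: [0.2, -0.4, -1.5]
grip_width: 0.0444
finger_force: 0.1
clock: 5.55
position: [0.444, 0.1693, 0.0003]
tool_rot: [3.141, -0.0, -0.055]
force: [0.1, 1.2, 0.5]
grip_width: 0.0439
finger_force: 0.3
488.0
```

View pics/crop4.png

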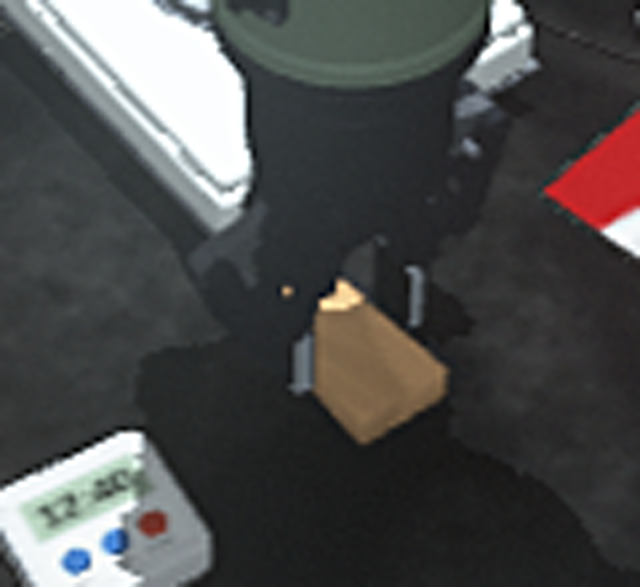

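The wedge has turned and shifted right, now pointing at the balance corner ((240,200) in the crop). I'll open, rise and move behind the thick end.

```bash
python3 -m inch '[[0,0,0,0,0,0,0.38],[0,0,-0.03,0,0,0,0.38],[0,0,-0.03,0,0,0,0.5],[-0.035,0,0,0,0,0,0.7],[-0.035,0,0,0,0,0,0.7]]'; python3 -m inch '[[0,0,0,0,0,0,0.75]]'; python3 - <<'E'
from h import *
np.set_printoptions(precision=4,suppress=True)
im={c:grab_frame(c) for c in("top","side")}
wm={c:wedmask(im[c],proj(c,[.444,.17,.01]),30) for c in im}
print([m.sum() for m in wm.values()],[fit(WED,{c:wm[c]},[.443,.17,-.05]) for c in wm])
for c in im:
  for n,z in(("foot_ball",.015),("wedge_face",.01),("press_corner",.055)): print(c,n,[(round(r["score"],2),at_z(c,r["xy"],z)) for r in landmark_of(n,c)[:3]])
a=cv2.resize(im["top"][120:260,190:330],(400,400),interpolation=cv2.INTER_CUBIC)
b=cv2.resize(im["side"][120:260,180:320],(400,400),interpolation=cv2.INTER_CUBIC)
save("",'crop5.png',np.hstack([a,b]))
E
```

```text
clock: 6.1
position: [0.3738, 0.1736, 0.0609]
tool_rot: [-3.14, -0.001, -0.051]
force: [-0.7, 0.9, -0.4]
grip_width: 0.0259
finger_force: 0.0
clock: 6.2
position: [0.3703, 0.1734, 0.0605]
tool_rot: [3.14, 0.002, -0.047]
force: [-0.8, -0.7, 0.6]
grip_width: 0.021
finger_force: 0.0Traceback (most recent call last):
  File "<stdin>", line 4, in <module>
  File "h.py", line 30, in wedmask
    n,l,st,_=cv2.connectedComponentsWithStats(m); return (l==1+np.argmax(st[1:,4])).astype(np.float32)
                                                               ~~~~~~~~~^^^^^^^^^^
    return _wrapfunc(a, 'argmax', axis=axis, out=out, **kwds)
    return bound(*args, **kwds)
ValueError: attempt to get argmax of an empty sequence
```

```bash
python3 - <<'E'
from h import *
np.set_printoptions(precision=4,suppress=True)
v=grab_frame("side"); c="side"
m=wedmask(v,proj(c,[.444,.17,.01]),30); print(m.sum(),fit(WED,{c:m},[.443,.17,-.05]))
for n,z in(("foot_ball",.015),("wedge_face",.01),("press_corner",.055)): print(c,n,[(round(r["score"],2),at_z(c,r["xy"],z)) for r in landmark_of(n,c)[:3]])
save("",'crop5.png',cv2.resize(v[120:260,180:320],(560,560),interpolation=cv2.INTER_CUBIC))
E
```

```text
434.0 (array([ 0.4445,  0.1807, -0.2194]), np.float64(0.35974186658859253))
side foot_ball []
side wedge_face [(0.81, array([0.4474, 0.1818, 0.01  ])), (0.7, array([0.5254, 0.3826, 0.01  ])), (0.63, array([0.3484, 0.3954, 0.01  ]))]
side press_corner [(0.75, array([0.5143, 0.1662, 0.055 ]))]
```

View pics/crop5.png

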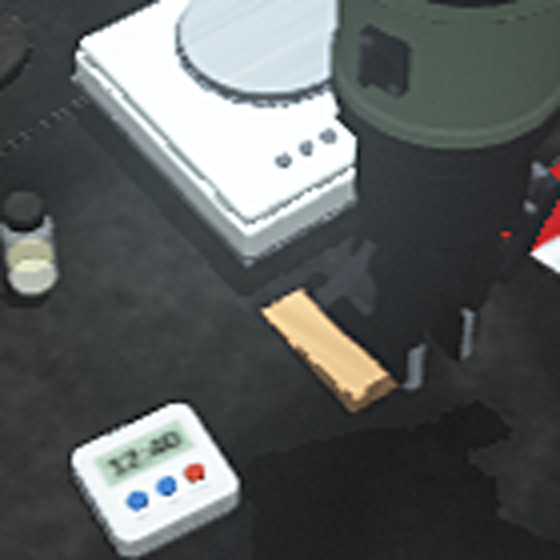

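The thin end's corners are at crop (262,312) and (302,288). The thick end's bottom corners are at (355,410) and about (398,383), and a finger partly hides the right side. I'll turn these corners into positions.

```bash
python3 - <<'E'
from h import *
np.set_printoptions(precision=4,suppress=True)
f=lambda u,v,z:at_z("side",(180+u/4-.5,120+v/4-.5),z)
for u,v,z in((262,312,.002),(302,288,.002),(355,410,0),(350,388,.018),(398,383,0),(238,228,.055),(247,265,.02)): print(u,v,z,f(u,v,z))
p=[.444,.172,-.05]
for q in place(WED,p): print(q,(proj("side",q)+.5-[180,120])*4)
b=[.582,.102,-.05]
for q in place(BAL,b): print(q,(proj("side",q)+.5-[180,120])*4)
E
```

```text
262 312 0.002 [0.4838 0.191  0.002 ]
302 288 0.002 [0.4829 0.1644 0.002 ]
355 410 0 [0.4058 0.1925 0.    ]
350 388 0.018 [0.4083 0.1941 0.018 ]
398 383 0 [0.4046 0.1646 0.    ]
238 228 0.055 [0.5014 0.1913 0.055 ]
247 265 0.02 [0.5022 0.186  0.02  ]
[0.4031 0.154  0.    ] [415.4374 374.3694]
[0.4031 0.154  0.018 ] [416.9223 353.6671]
[0.483 0.15  0.   ] [322.6811 276.9067]
[0.483 0.15  0.002] [322.6959 274.5819]
[0.405 0.194 0.   ] [353.702  412.4787]
[0.405 0.194 0.018] [354.3013 392.0128]
[0.4849 0.19   0.    ] [262.182  311.9625]
[0.4849 0.19   0.002 ] [262.1034 309.6574]
[0.4931 0.0263 0.02  ] [481.9555 133.8528]
[0.4931 0.0263 0.055 ] [486.403   89.9282]
[0.5011 0.1861 0.02  ] [248.0574 266.3601]
[0.5011 0.1861 0.055 ] [246.2433 223.448 ]
[0.6629 0.0179 0.02  ] [301.781  -31.0791]
[0.6629 0.0179 0.055 ] [301.5094 -75.4619]
[0.6709 0.1777 0.02  ] [77.4195 81.4417]
[0.6709 0.1777 0.055 ] [71.3978 37.4489]
```

The wedge is at about (0.445, 0.172) with yaw near −0.04, and the foot is at about (0.515, 0.168), so they are lined up. I'll go down behind the thick end and push.

```bash
python3 -m inch '[[0,-0.001,0.03,0,0,0,0.78],[0,0,0.02,0,0,0,0.78],[0,0,0.006,0,0,0,0.78],[0,0,0,0,0,0,0.78]]'; python3 -m inch '[[0.01,0,0,0,0,0,0.78],[0.01,0,0,0,0,0,0.78],[0.01,0,0,0,0,0,0.78],[0.01,0,0,0,0,0,0.78],[0.01,0,0,0,0,0,0.78]]'; python3 -m inch '[[0,0,0,0,0,0,0.78],[0,0,0,0,0,0,0.78]]'
```

```text
clock: 6.9
position: [0.3738, 0.1743, 0.0037]
tool_rot: [3.141, 0.001, -0.05]
force: [0.0, -0.2, 0.4]
grip_width: 0.0188
finger_force: 0.0
clock: 7.4
position: [0.4252, 0.1718, 0.0045]
tool_rot: [-3.141, -0.0, -0.051]
force: [-1.4, 0.2, 0.7]
grip_width: 0.0189
finger_force: 0.4
clock: 7.6
position: [0.4239, 0.1719, 0.0042]
tool_rot: [-3.142, 0.0, -0.051]
force: [0.3, 0.2, -0.6]
grip_width: 0.0185
finger_force: 0.0
```

```bash
python3 -m inch '[[0.005,0,0,0,0,0,0.78],[0.005,0,0,0,0,0,0.78],[0,0,0,0,0,0,0.78]]' | sed -n '2p;4p'; python3 - <<'E'
from h import *
v=grab_frame("side")
save("",'crop6.png',cv2.resize(v[140:240,190:310],(720,600),interpolation=cv2.INTER_CUBIC))
E
```

```text
position: [0.4346, 0.1716, 0.0043]
force: [0.1, 1.4, 0.4]
```

View pics/crop6.png

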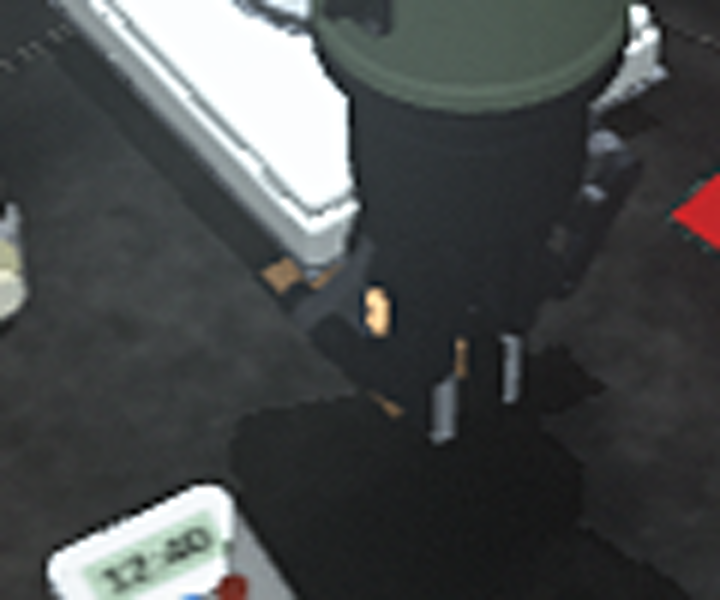

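The thin end's left corner shows at crop (262,272), left of and under the balance corner (310,262). I'll check where that is, then go on in small steps.

```bash
python3 - <<'E'
from h import *
print(at_z("side",(190+262/6-.5,140+272/6-.5),.002))
E
for i in 1; do python3 -m inch '[[0.003,0,0,0,0,0,0.78],[0,0,0,0,0,0,0.78]]' | sed -n '2p;4p'; done; python3 -m inch '[[0.003,0,0,0,0,0,0.78],[0,0,0,0,0,0,0.78]]' | sed -n '2p;4p'; python3 -m inch '[[0.003,0,0,0,0,0,0.78],[0,0,0,0,0,0,0.78]]' | sed -n '2p;4p'
```

```text
[0.52707134 0.18934686 0.002     ]
position: [0.4371, 0.1714, 0.0043]
force: [0.1, -0.1, -0.5]
position: [0.4394, 0.1711, 0.0042]
force: [-4.0, -0.2, 2.7]
position: [0.4413, 0.1708, 0.0041]
force: [-11.7, 0.9, 7.1]
```

Force jumped to about 12 N, so the wedge has met the foot. I'll back off now, rise and look.

```bash
python3 -m inch '[[-0.004,0,0,0,0,0,0.78],[-0.02,0,0,0,0,0,0.78],[-0.02,0,-0.02,0,0,0,0.8],[-0.02,0,-0.05,0,0,0,0.9],[0,0.05,-0.04,0,0,0,1]]'; python3 -m inch '[[0,0.05,-0.02,0,0,0,1],[0,0.05,0,0,0,0,1],[0,0.05,0,0,0,0,1]]'; python3 - <<'E'
from h import *
np.set_printoptions(precision=4,suppress=True)
im={c:grab_frame(c) for c in("top","side")}
for c in im:
  print(c,[(n,round(r["score"],2),at_z(c,r["xy"],z)) for n,z in(("wedge_face",.01),("press_corner",.055),("foot_ball",.013)) for r in landmark_of(n,c)[:3]])
bm={c:outline_of("balance",c)[0]["region"].astype(np.float32) for c in im}
print("bal",[fit(BAL,{c:bm[c]},[.585,.1,-.04]) for c in bm])
a=cv2.resize(im["top"][110:250,190:330],(400,400),interpolation=cv2.INTER_CUBIC)
b=cv2.resize(im["side"][150:220,210:280],(400,400),interpolation=cv2.INTER_CUBIC)
save("",'crop7.png',np.hstack([a,b]))
E
```

```text
clock: 9.05
position: [0.3772, 0.1389, 0.1036]
tool_rot: [-3.14, -0.001, -0.042]
force: [1.7, -1.4, 0.7]
grip_width: 0.0001
finger_force: 0.0
clock: 9.35
position: [0.3713, -0.0127, 0.1213]
tool_rot: [-3.141, -0.003, -0.049]
force: [2.3, -0.4, -0.3]
grip_width: 0.0002
finger_force: 0.0
top [('wedge_face', 0.88, array([0.4987, 0.1627, 0.01  ])), ('wedge_face', 0.52, array([0.3456, 0.3956, 0.01  ])), ('press_corner', 0.76, array([0.5224, 0.1547, 0.055 ]))]
side [('wedge_face', 0.72, array([0.4976, 0.1804, 0.01  ])), ('wedge_face', 0.68, array([0.3503, 0.3959, 0.01  ])), ('wedge_face', 0.58, array([0.5204, 0.3803, 0.01  ])), ('press_corner', 0.61, array([0.5177, 0.1704, 0.055 ])), ('foot_ball', 0.67, array([0.4811, 0.1815, 0.013 ]))]
bal [(array([ 0.5787,  0.1003, -0.0386]), np.float64(0.0240747332572937)), (array([ 0.5826,  0.1045, -0.0669]), np.float64(0.06164705753326416))]
```

View pics/crop7.png

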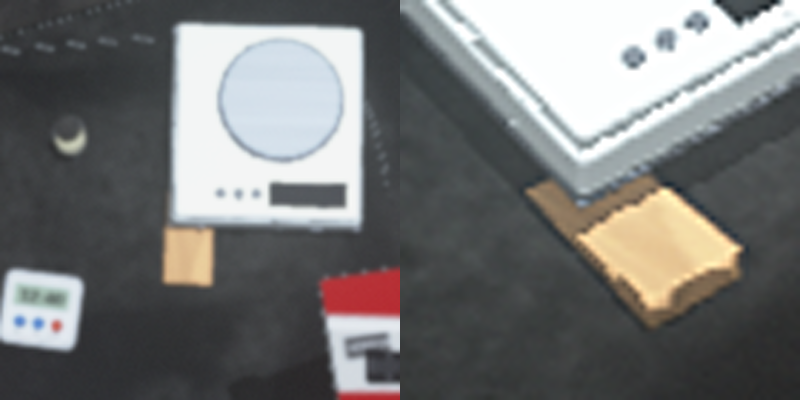

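The wedge is squarely under the corner: top crop columns 163–213 just in front of the case, with the thick end at row 285. The timer and vial are untouched and the balance hasn't visibly moved. Next I'll press the corner.

```bash
python3 -m inch '[[0.027,-0.0375,0,0,0,0,1],[0.027,-0.0375,0,0,0,0,1],[0.027,-0.0375,0.01,0,0,0,1],[0.027,-0.0375,0.02,0,0,0,1],[0.027,-0.0375,0.02,0,0,0,1]]'; python3 -m inch '[[0,0,0.008,0,0,0,1],[0,0,0,0,0,0,1]]'; python3 - <<'E'
from h import *
s=telemetry.observe(); print(s["position"])
c="top";t=grab_frame(c)
f=lambda u,v,z:at_z(c,(190+u*.35-.5,110+v*.35-.5),z)
print(f(163,258,.014),f(213,258,.014),f(188,285,.009),f(172,220,.055))
E
```

```text
clock: 10.35
position: [0.5158, 0.1716, 0.07]
tool_rot: [-3.141, -0.001, -0.049]
force: [0.9, -0.2, 0.7]
grip_width: 0.0002
finger_force: 0.0
clock: 10.55
position: [0.5137, 0.1702, 0.0611]
tool_rot: [3.141, 0.003, -0.047]
force: [-0.7, -1.5, -1.1]
grip_width: 0.0001
finger_force: 0.0
[0.51373602 0.17017485 0.06111923]
[0.47375069 0.1900339  0.014     ] [0.47282231 0.14731689 0.014     ] [0.4505827  0.16914606 0.009     ] [0.50099029 0.18167733 0.055     ]
```

```bash
python3 -m inch '[[0,0,0.005,0,0,0,1],[0,0,0,0,0,0,1]]' | sed -n '2p;4p'; python3 -m inch '[[0,0,0.002,0,0,0,1],[0,0,0,0,0,0,1]]' | sed -n '2p;4p';python3 -m inch '[[0,0,0.001,0,0,0,1],[0,0,0,0,0,0,1]]' | sed -n '2p;4p'
```

```text
position: [0.5148, 0.1682, 0.058]
force: [0.3, 0.2, 0.1]
position: [0.515, 0.1686, 0.056]
force: [0.2, 0.5, 0.5]
position: [0.515, 0.1689, 0.0548]
force: [0.0, 0.3, -0.0]
```

```bash
python3 -m inch '[[0,0,0.001,0,0,0,1],[0,0,0,0,0,0,1]]' | sed -n '2p;4p'; python3 -m inch '[[0,0,0.001,0,0,0,1],[0,0,0,0,0,0,1]]' | sed -n '2p;4p'
```

```text
position: [0.5151, 0.169, 0.0544]
force: [-5.2, -1.0, 15.8]
position: [0.5151, 0.1691, 0.0541]
force: [-8.8, -2.7, 33.3]
```

```bash
python3 -m inch '[[0,0,-0.0013,0,0,0,1],[0,0,0,0,0,0,1],[0,0,0,0,0,0,1]]' | sed -n '2p;4p'; python3 -m inch '[[0,0,0,0,0,0,1],[0,0,0,0,0,0,1]]' | sed -n '2p;4p'
```

```text
position: [0.5151, 0.169, 0.0545]
force: [-2.2, -1.0, 12.3]
position: [0.5151, 0.169, 0.0546]
force: [-3.7, -1.4, 12.5]
```

A firm 12 N press was held stiffly with no tipping. I'll lift away and check.

```bash
python3 -m inch '[[0,0,-0.01,0,0,0,1],[0,0,-0.04,0,0,0,1],[-0.03,0.03,-0.03,0,0,0,1],[-0.04,0.05,0,0,0,0,1],[-0.04,0.05,0,0,0,0,1]]' | sed -n '2p;4p'; python3 -m inch '[[-0.02,0.05,0,0,0,0,1],[0,0.02,0,0,0,0,1],[0,0,0,0,0,0,1]]'| sed -n '2p;4p'; python3 - <<'E'
from h import *
np.set_printoptions(precision=4,suppress=True)
im={c:grab_frame(c) for c in("top","side")}
bm={c:outline_of("balance",c)[0]["region"].astype(np.float32) for c in im}
print("bal",[fit(BAL,{c:bm[c]},[.585,.1,-.04]) for c in bm])
a=cv2.resize(im["top"][110:250,190:330],(400,400),interpolation=cv2.INTER_CUBIC)
b=cv2.resize(im["side"][150:220,210:280],(400,400),interpolation=cv2.INTER_CUBIC)
save("",'crop8.png',np.hstack([a,b]))
E
```

```text
position: [0.4175, 0.0659, 0.134]
force: [1.4, -1.6, -0.0]
position: [0.3961, -0.0013, 0.1335]
force: [-0.1, 1.9, -0.1]
bal [(array([ 0.5797,  0.1   , -0.0437]), np.float64(0.026367545127868652)), (array([ 0.5808,  0.1054, -0.0503]), np.float64(0.0421636700630188))]
```

View pics/crop8.png

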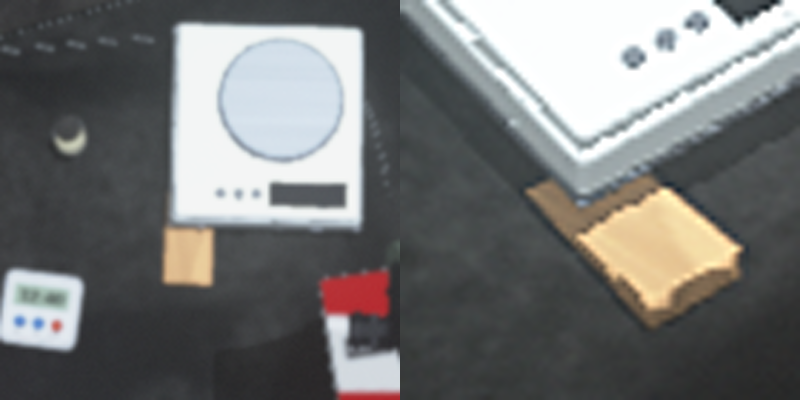

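The wedge (top crop 163–213, row 285) and the balance look the same as before the press, and the arm is clear. I'll hand in.

```bash
python3 -c "
from workcell import bot; print(bot.job_done())"
```

```text
the job is handed in; nothing more can be done
None
```

I pushed the wedge squarely under the short foot and pressed the corner at about 12 N, with a brief 33 N peak. The balance didn't tip, the wedge stayed put, and the job is handed in; the judge's result wasn't shown.

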